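Pump oil, then turn the seasoning carousel to the pepper mill and hold it

TASK

Season a marinade: press the oil dispenser's pump head all the way down and let it come back up, then grip the round knob in the middle of the carousel and turn the carousel until the pepper mill is right at the front, in line with the fixed tab that sticks out from under it. Turn it by the knob, not by pushing the jars, so that all four stay standing in their cups, and leave the bowl, the lemon and the tomato alone. Finish still gripping the knob, holding the carousel still there.

Things in the scene. Friction and masses are not known exactly. Their poses are not given: they have to be found in the camera images.
- foot: fixed dark steel foot under the carousel: disc 190 mm across, 12 mm high, origin on the turning axis at the worktop. A tab 26 mm wide with a small upright steel stud 20 mm across (top 28 mm above the worktop, 158 mm from the axis) sticks out from under the tray along the foot's -x: that direction is the front. It points roughly towards the robot, but the foot's yaw varies
- tray: round wooden tray, 270 mm across, turns endlessly both ways about its z in a damped bearing (0.08 N m of friction, plus 0.15 N m at 1 rad/s); stays where left. Origin on the axis at the underside, 18 mm above the worktop; floor 8.5 mm above it, rim 22 mm. Four round cups, centres 80 mm from the axis: a wide one (along its +x) in which the mill stands loose, 3 mm play, walls 40 mm up from the floor; three of 46 mm, walls 46 mm up, for the rest, which swap places
- handle: round wooden knob, 44 mm across and 30 mm high, on a 14 mm steel post in the middle of the tray, turning with it. Origin at the centre of the knob, on the turning axis, 240 mm above the worktop (knob from 225 to 255 mm); the top of the mill, the tallest thing on the tray, is 29 mm below its underside. Grip it across from above, at any yaw, and turn
- mill_mid (a point): centre (half-way up) of the pepper mill: dark turned wood with a small metal knob on top, 58 mm across, 170 mm tall, much the tallest of the four; loose, about 0.18 kg
- shaker_mid (a point): centre of the salt shaker: clear with a domed metal cap, 44 mm across, 90 mm tall, loose in its cup
- jar_a_mid (a point): centre of one spice jar, 42 mm across, 106 mm tall, loose in its cup
- jar_b_mid (a point): centre of the other spice jar, 43 mm across, 100 mm tall, loose in its cup
- pump_top (a point): centre of the flat round top (40 mm across) of the pump head, which moves with it; 178 mm above the worktop when up. A spout sticks out 65 mm from it, over the bowl. The steel dispenser (66 mm across) under it is screwed to the worktop
- pump (a joint): travel of the pump head: 0 up, 0.012 m fully down; a spring pushes it up, from 1.4 N at the start to 5.6 N fully down
- bowl: small white bowl, 80 mm across, 34 mm high, loose on the worktop under the spout; origin at the centre of its underside
- lemon: lemon, 78 x 55 x 56 mm, loose on the worktop to the right
- tomato: tomato, 58 mm across, 62 mm high, loose on the worktop to the right
There are look-alikes about, which are no part of the job. Of the things that look like the part that bears pump_top, the smaller one is meant.

How it is judged:
By the outcome, as a careful person would: the job done as asked, in the order asked, and still so for the second after the job is handed in, while the arm keeps its last pose, push and grip.
It also fails if it takes over 64 s, if anything falls off the work surface, if the arm or the gripper's body presses on something with over 40 N, if the wrist force passes 120 N, or if a joint passes its speed limit or range.

ROBOT

A 6-joint arm with a two-finger parallel gripper is mounted at the origin on a cart in front of the work surface, level with it; the furniture and walls round the work are solid. World frame = base frame: x ahead of the robot, y to its left, z up, the work surface at z = 0. Lengths are in m, angles in rad, forces in N, time in s.
With the tool pointing down it reaches from about 0.3 to 0.775 m from the base axis. Payload 14.6 kg.
Tool frame: the origin (TCP) lies on the centre line of the jaws, within the pads' length; the fingertips stand 19 mm ahead of it and the grasp point (between the pads) is the TCP; y points along the fingers, x is the direction in which the jaws open and shut, and the axes are right-handed (so a half turn about y gives the same grasp; the last joint's range is limited). The gripper opens to 94 mm and grips with 3 to 60 N. Pads are 16 mm wide; open, the fingers measure 119 mm over their backs; the gripper's body (75 mm by 177 mm) begins 78 mm behind the grasp point.
Start: joints at [-1.198, 0.3, 1.521, -0, 1.321, -0.067], TCP at [0.234, -0.498, 0.224] pointing down, gripper open.
Joint ranges: [-3.03, 3.03], [-0.79, 2.21], [0.23, 2.52], [-1.04, 4.18], [0, 3.07], [-2.55, 2.55]. Speed limits (rad/s): [2.22, 2.22, 2.57, 3.14, 3.14, 3.14].

INTERFACE

Orientations are given as [roll, pitch, yaw] about the fixed x, y, z axes, in that order (R = Rz(yaw) Ry(pitch) Rx(roll)).
In Python, from station import ctrl, optics gives the robot as it stands.
- The arm moves only by the tool jog_arm, never from a script. Its argument "targets" is a list of rows, each a list of 3 entries, a list of its own where there are three numbers: the finger opening in cm, from 0 to 9.4, then the shift along the tool's x, y, z in cm, then the turn about the tool's y in rad. A call has 1 to 10 rows; each row is the pose to reach, as a shift and turn from the pose commanded when the call began, along the tool's axes at that moment; what a row does not reach only later rows make up. A row lasts 1/10 s, in which the tool goes at most 50 mm and 8.59 degrees, less where a joint would pass 70% of its speed; a pose out of reach is approached as far as the arm can. A call with a gripper value outside its range is refused whole. The fingers move at their own pace and stop on an object; "grip_force" is the grip in N (left out, the last holds). Time passes only in rows, so rows that repeat a pose let the fingers close. It gives the time, the measured TCP pose, the force and the opening at its end, in the units of the state.
- ctrl.get_obs(): the state, without advancing time (a new reading comes with each control period).
- optics.camera(name): name is "scene" or "side" or "wrist"; returns a dict with "img" (400x640x3 uint8, red, green, blue), "range_z" (400x640 float32, m along the optical axis (not along the pixel's ray), 0 where there is no reading), "camera_matrix" (3x3 intrinsics, pixels), "world_to_cam" (4x4, takes a point from world to camera coordinates); the wrist camera has in their place "mount" (4x4, takes a point from camera to tool coordinates, whose origin is the TCP and whose axes are the tool frame's). Camera axes: x right, y up, looking along -z (the intrinsics and any distortion apply to the point x, -y, -z); pixel columns grow to the right and rows downward; lengths in m; the calibration is good to about 2 mm. A picture is of the moment at which its call begins: read the wrist's pose just before it.
- ctrl.hand_in(): hands the job in, once; it reports no verdict.
The state is a dict: "time_s": time; "qpos": joint angles; "joint_vel": joint speeds; "tau": joint torques, N m; "ee_pos": TCP position; "eef_rot": TCP orientation; "force": force on the tool from outside, world axes, zero at the start; "moment": the same for the moment, N m; "grip_width": finger opening in m.
Only numpy, scipy, OpenCV 4.12 (cv2) and the standard library are available. Lean on these libraries where they do the work, as an engineer would, in place of code of your own. Each camera call takes 0.05 s, during which the arm holds its last target. There are 200 camera calls.

## Working session

There is one attempt and no reset: what is moved stays moved. The work goes in short steps, Python scripts to look and compute and a tool call to move; the robot and the scene stay as the last step left them, time stands still between calls to the robot, and variables do not carry over. Pictures are saved under pics/ and viewed, about 8 in all and at most 12, crops included, and the job is handed in when it is done.

Besides the shell and the picture viewer there is one more tool, called after "Call:" as name([rows], argument=value, ...), one row to a line, values as JSON. jog_arm: Moves the arm, as the interface text tells. Its arguments: {"type":"object","properties":{"targets":{"type":"array","items":{"type":"array"}},"grip_force":{"type":"number"}},"required":["targets"]}

```bash
ls; mkdir -p pics; cat > h.py <<'E'
import numpy as np, cv2
from station import ctrl, optics
def pts(c):
    K=c["camera_matrix"]; d=c["range_z"]; v,u=np.mgrid[:400,:640]
    P=np.stack([(u-K[0,2])/K[0,0]*d,-(v-K[1,2])/K[1,1]*d,-d,np.ones_like(d)],-1)
    T=np.linalg.inv(c["world_to_cam"]) if "world_to_cam" in c else c["T"]
    return (P@T.T)[...,:3]
E
python3 - <<'E'
from h import *
o=ctrl.get_obs(); print(o)
for n in("scene","side"):
    c=optics.camera(n); cv2.imwrite(f"pics/{n}0.png",c["img"][...,::-1]); np.savez(f"{n}0.npz",**{k:v for k,v in c.items()})
    print(n,c.keys(),c["camera_matrix"],c["world_to_cam"],(c["range_z"]>0).mean())
E
```

```text
pics
{'time_s': 0.0, 'qpos': array([-1.19757388e+00,  3.00461454e-01,  1.52163244e+00,  7.99257965e-06,
        1.32069839e+00, -6.66157549e-02]), 'joint_vel': array([-1.42686969e-04,  4.30661337e-04,  7.67672243e-05, -5.44185868e-04,
       -4.97348594e-04, -1.00894718e-03]), 'tau': array([ 1.05241812e-03, -5.31809485e+01, -3.52738595e+01,  7.08939414e-02,
        2.44259764e-02, -1.41385367e-04]), 'ee_pos': array([ 0.23408197, -0.49741156,  0.22386989]), 'eef_rot': array([-1.57070875e+00,  1.19644982e-03, -1.13096006e+00]), 'force': array([ 0.03573945, -0.02830523,  0.28987762]), 'moment': array([ 0.01633864, -0.0134956 ,  0.01165997]), 'grip_width': 0.09372030655609137}
scene dict_keys(['img', 'range_z', 'camera_matrix', 'world_to_cam']) [[420.70417459   0.         312.62328209]
 [  0.         420.70417459 204.55324925]
 [  0.           0.           1.        ]] [[ 0.90061697 -0.4339925   0.02322905 -0.54736156]
 [ 0.2186592   0.49865374  0.8387685  -0.16677723]
 [-0.37560249 -0.7503299   0.54399248 -1.36406683]
 [ 0.          0.          0.          1.        ]] 0.99623828125
side dict_keys(['img', 'range_z', 'camera_matrix', 'world_to_cam']) [[492.14384069   0.         316.90073716]
 [  0.         492.14384069 199.96109937]
 [  0.           0.           1.        ]] [[-0.90347362 -0.42856538  0.00819306  0.41399029]
 [ 0.26883934 -0.55165526  0.78955803 -0.35948327]
 [-0.33385749  0.71554747  0.61362121 -1.25622485]
 [ 0.          0.          0.          1.        ]] 0.9935
```

View pics/scene0.png

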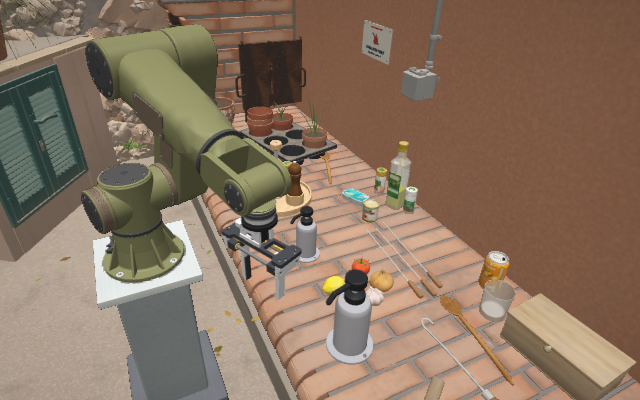

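View pics/side0.png

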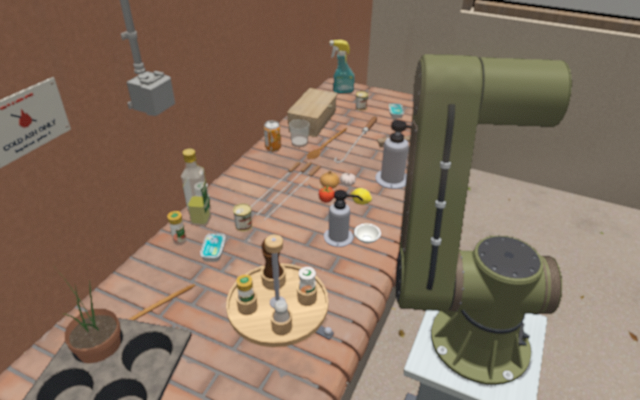

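Candidates for the pump: the small dispenser at side (340,195) / scene (306,212), and a larger look-alike at side (398,127) / scene (354,278). I choose the smaller one, whose spout is over the bowl at side (368,233). In the side view the carousel knob is at (274,243), the mill at (270,260) and the stud at about (326,331). A close crop will check this.

```bash
python3 - <<'E'
from h import *
S=np.load("side0.npz"); P=pts(S); img=S["img"]
cv2.imwrite("pics/c1.png",cv2.resize(img[170:350,210:410,::-1],None,fx=4,fy=4,interpolation=cv2.INTER_CUBIC)[:600*2])
c=cv2.resize(img[175:350,210:410,::-1],(680,595),interpolation=cv2.INTER_CUBIC); cv2.imwrite("pics/c1.png",c)
for u,v in [(340,195),(340,192),(340,198),(345,194),(274,240),(274,237),(274,243),(270,258),(326,331),(326,328),(368,233),(340,238),(398,125),(246,281),(307,273),(280,305),(353,195)]: print(u,v,P[v,u].round(4))
# tall-slab point clusters
for n in("side","scene"):
    Q=pts(np.load(n+"0.npz")).reshape(-1,3)
    for lo,hi in[(.24,.262),(.17,.185),(.2,.22)]:
        m=(Q[:,2]>lo)&(Q[:,2]<hi)&(Q[:,0]>.2)&(Q[:,0]<.85)&(abs(Q[:,1])<.7)
        q=Q[m]; 
        if len(q)==0: continue
        import scipy.cluster.hierarchy as H
        q=q[::max(1,len(q)//1500)]
        l=H.fcluster(H.linkage(q,'single'),.02,'distance')
        for i in set(l):
            if (l==i).sum()>4: print(n,lo,(l==i).sum(),q[l==i].mean(0).round(3),q[l==i].min(0).round(3),q[l==i].max(0).round(3))
E
```

```text
340 195 [ 0.4747 -0.1889  0.18  ]
340 192 [ 0.4806 -0.2026  0.1798]
340 198 [ 0.4732 -0.1862  0.1713]
345 194 [ 0.4646 -0.2029  0.1776]
274 240 [0.5089 0.1362 0.2565]
274 237 [0.0513 0.878  1.0513]
274 243 [0.5038 0.1454 0.2566]
270 258 [0.5532 0.0899 0.1367]
326 331 [0.3573 0.1594 0.0248]
326 328 [0.3603 0.1531 0.0277]
368 233 [ 0.3979 -0.2509  0.0117]
340 238 [ 0.4644 -0.1798  0.0221]
398 125 [ 0.4243 -0.5588  0.2389]
246 281 [0.5682 0.1846 0.134 ]
307 273 [0.4453 0.0889 0.1285]
280 305 [0.4623 0.2025 0.1165]
353 195 [ 0.4431 -0.2128  0.1743]
side 0.24 9 [ 0.428 -0.583  0.241] [ 0.414 -0.596  0.24 ] [ 0.439 -0.566  0.242]
side 0.24 8 [0.804 0.428 0.249] [0.803 0.426 0.241] [0.806 0.431 0.258]
side 0.24 9 [0.804 0.463 0.25 ] [0.801 0.461 0.24 ] [0.806 0.465 0.258]
side 0.24 237 [0.509 0.14  0.253] [0.49  0.113 0.24 ] [0.536 0.157 0.26 ]
side 0.24 74 [0.218 0.082 0.252] [0.2   0.012 0.24 ] [0.24  0.127 0.262]
side 0.17 9 [0.792 0.476 0.177] [0.789 0.472 0.17 ] [0.796 0.482 0.185]
side 0.17 12 [0.815 0.436 0.178] [0.812 0.433 0.17 ] [0.817 0.439 0.183]
side 0.17 19 [0.829 0.465 0.178]
[... 1506 characters left out ...]
0.17 124 [ 0.473 -0.212  0.178] [ 0.429 -0.228  0.17 ] [ 0.501 -0.186  0.183]
scene 0.17 68 [0.557 0.059 0.177] [0.538 0.043 0.17 ] [0.582 0.085 0.185]
scene 0.2 36 [ 0.211 -0.455  0.214] [ 0.202 -0.459  0.207] [ 0.222 -0.449  0.22 ]
scene 0.2 17 [ 0.255 -0.55   0.216] [ 0.248 -0.554  0.21 ] [ 0.268 -0.547  0.22 ]
scene 0.2 29 [ 0.349 -0.608  0.216] [ 0.343 -0.613  0.21 ] [ 0.358 -0.598  0.219]
scene 0.2 17 [ 0.421 -0.601  0.217] [ 0.408 -0.608  0.2  ] [ 0.447 -0.589  0.22 ]
scene 0.2 5 [0.812 0.428 0.211] [0.808 0.423 0.204] [0.818 0.432 0.219]
scene 0.2 21 [0.514 0.128 0.21 ] [0.507 0.121 0.201] [0.521 0.135 0.218]
scene 0.2 40 [0.215 0.004 0.21 ] [ 0.201 -0.006  0.201] [0.232 0.014 0.219]
```

View pics/c1.png

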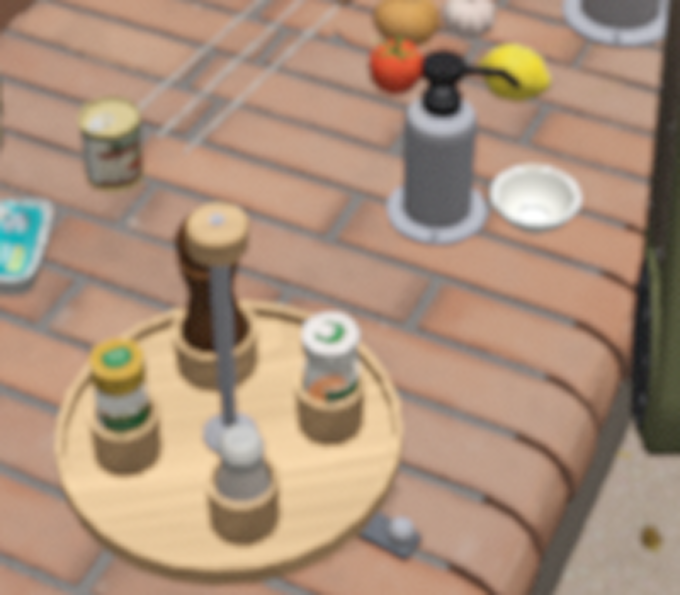

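The crop confirms it. The small black pump head at crop (443,65) has its spout over the white bowl, and the tall mill with the metal-capped cups is on the tray. The stud is at crop (402,527), front-right of the tray. Next I refine the numbers.

```bash
cat >> h.py <<'E'
def circ(q):
    A=np.c_[2*q[:,:2],np.ones(len(q))]; s=np.linalg.lstsq(A,(q[:,:2]**2).sum(1),rcond=None)[0]
    return s[:2],np.sqrt(s[2]+s[:2]@s[:2])
def mec(q):
    c,r=cv2.minEnclosingCircle((q[:,:2]*1000).astype(np.float32)); return (np.array(c)/1000).round(4),round(r/1000,4),len(q)
E
python3 - <<'E'
from h import *
for n in("side","scene"):
    c=np.load(n+"0.npz"); P=pts(c); I=c["img"].astype(int)
    def sel(x,y,r,lo,hi): return (np.hypot(P[...,0]-x,P[...,1]-y)<r)&(P[...,2]>lo)&(P[...,2]<hi)
    m=sel(.482,-.206,.03,.1755,.185); print(n,"pump",mec(P[m]),P[m].mean(0).round(4))
    m=sel(.514,.132,.03,.2535,.262); print(n,"knob",mec(P[m]),P[m].mean(0).round(4))
    m=sel(.358,.155,.03,.022,.04); print(n,"stud",mec(P[m]),P[m].mean(0).round(4))
    for lo,hi in[(.03,.05),(.07,.2),(.075,.12),(.12,.16),(.16,.2)]:
        m=sel(.565,.07,.05,lo,hi)&(I.sum(-1)<200); 
        if m.sum()>5: print(n,"mill",lo,mec(P[m]),P[m].mean(0).round(4))
    # spout dir
    m=sel(.482,-.206,.09,.15,.185)&(np.hypot(P[...,0]-.482,P[...,1]+.206)>.04); print("spout",P[m].mean(0).round(4))
    m=sel(.514,.132,.16,.032,.046)&(np.hypot(P[...,0]-.514,P[...,1]-.132)>.115); print("rim",m.sum(),circ(P[m]))
E
```

```text
side pump (array([ 0.4771, -0.2018]), 0.0239, 91) [ 0.4801 -0.2006  0.1787]
side knob (array([0.5116, 0.1349]), 0.0214, 137) [0.5114 0.1359 0.2559]
side stud (array([0.3683, 0.1541]), 0.022, 76) [0.369  0.1541 0.0298]
side mill 0.07 (array([0.5565, 0.076 ]), 0.0243, 209) [0.5583 0.0897 0.1138]
side mill 0.075 (array([0.5568, 0.0775]), 0.0225, 103) [0.5584 0.0881 0.0928]
side mill 0.12 (array([0.5591, 0.0931]), 0.0111, 62) [0.5583 0.0927 0.1419]
side mill 0.16 (array([0.5631, 0.0931]), 0.0115, 23) [0.565  0.0952 0.1694]
spout [ 0.4297 -0.2204  0.1681]
rim 752 (array([0.51264786, 0.13492632]), np.float64(0.1312273806924504))
scene pump (array([ 0.4778, -0.2091]), 0.0232, 86) [ 0.4801 -0.2083  0.1794]
scene knob (array([0.5133, 0.1295]), 0.0222, 47) [0.5123 0.1278 0.257 ]
scene stud (array([0., 0.]), 0.0, 0) [nan nan nan]
scene mill 0.07 (array([0.5608, 0.0627]), 0.0241, 229) [0.5582 0.0532 0.12  ]
scene mill 0.075 (array([0.5599, 0.0566]), 0.0232, 100) [0.5589 0.0537 0.096 ]
scene mill 0.12 (array([0.5599, 0.0611]), 0.0203, 77) [0.5582 0.053  0.1403]
scene mill 0.16 (array([0.5589, 0.0633]), 0.0221, 35) [0.5556 0.0536 0.1671]
spout [ 0.4295 -0.2263  0.1688]
rim 171 (array([0.51521412, 0.12802161]), np.float64(0.12909053670288623))<stdin>:7: RuntimeWarning: Mean of empty slice.
  ret = um.true_divide(
```

Call:
jog_arm([
  [0,[0,-3,0],0],
  [0,[-1,-4,3],-0.1],
  [0,[-3,-4,7],-0.2],
  [0,[-5,-4,11],-0.3],
  [0,[-7,-4,15],-0.4],
  [0,[-9,-4,19],-0.5],
  [0,[-11,-4,23],-0.6],
  [0,[-13,-4,27],-0.7],
  [0,[-15,-4,31],-0.8],
  [0,[-16,-4,34.7],-0.9],
], grip_force=30)

```text
time_s: 1.1
ee_pos: [0.4808, -0.203, 0.2645]
eef_rot: [-1.571, 0.0, -0.226]
force: [0.9, 0.5, -0.7]
grip_width: 0.0176
```

Call:
jog_arm([
  [0,[0,0,0],0],
  [0,[0,0,0],0],
  [0,[0,0,0],0],
])

```text
time_s: 1.4
ee_pos: [0.4794, -0.2057, 0.2643]
eef_rot: [-1.571, 0.001, -0.233]
force: [-0.3, -0.4, 0.6]
grip_width: 0.0007
```

```bash
python3 - <<'E'
from h import *
from scipy.spatial.transform import Rotation as R
o=ctrl.get_obs(); c=optics.camera("wrist"); T=np.eye(4); T[:3,:3]=R.from_euler("xyz",o["eef_rot"]).as_matrix(); T[:3,3]=o["ee_pos"]
c["T"]=T@c["mount"]; P=pts(c); print(o["ee_pos"],o["eef_rot"],o["qpos"],o["grip_width"],o["force"])
print(c["mount"].round(3))
I=c["img"].astype(int)
m=(np.hypot(P[...,0]-.48,P[...,1]+.205)<.04)&(P[...,2]>.172)&(P[...,2]<.186); print(mec(P[m]),P[m].mean(0))
m=(np.hypot(P[...,0]-.513,P[...,1]-.132)<.04)&(P[...,2]>.25)&(P[...,2]<.265); print("knob",m.sum(),P[m].mean(0))
cv2.imwrite("pics/w1.png",c["img"][...,::-1])
E
```

```text
[ 0.47943819 -0.20572662  0.26425987] [-1.57081738e+00  5.02203482e-04 -2.32729895e-01] [-4.75480644e-01  2.08015716e-01  1.54279352e+00 -1.43461021e-04
  1.39126584e+00 -2.42725103e-01] 0.0006710232664269407 [-0.33060568 -0.39128543  0.64636909]
[[ 1.     0.     0.    -0.   ]
 [ 0.     0.29  -0.957 -0.16 ]
 [-0.     0.957  0.29   0.084]
 [ 0.     0.     0.     1.   ]]
(array([ 0.4707, -0.2071]), 0.0304, 2209) [ 0.47788848 -0.20403497  0.17759269]
knob 0 [nan nan nan]<stdin>:8: RuntimeWarning: Mean of empty slice.
  ret = um.true_divide(
```

View pics/w1.png

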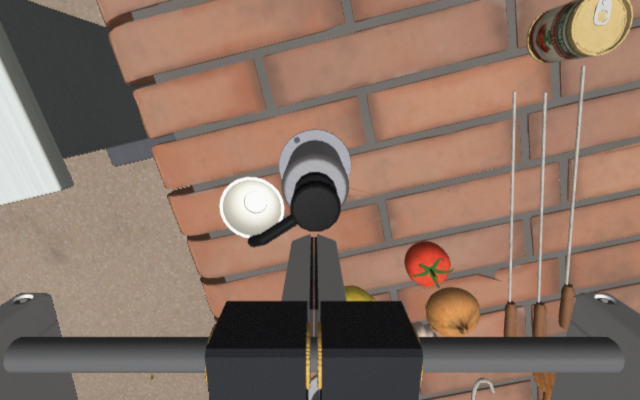

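The pump head is at (316,204) and the closed fingertips are just above it at (313,240), in line. I press down from here.

Call:
jog_arm([
  [0,[0,3,0],0],
  [0,[0,5,0],0],
  [0,[0,6,0],0],
  [0,[0,6.5,0],0],
  [0,[0,7,0],0],
  [0,[0,7.4,0],0],
  [0,[0,7.7,0],0],
  [0,[0,7.9,0],0],
  [0,[0,8,0],0],
  [0,[0,8,0],0],
])

```text
time_s: 2.45
ee_pos: [0.4802, -0.2055, 0.1852]
eef_rot: [-1.572, -0.001, -0.231]
force: [-3.6, -3.4, 7.8]
grip_width: 0.0006
```

Call:
jog_arm([
  [0,[0,0.1,0],0],
  [0,[0,0.2,0],0],
  [0,[0,0.2,0],0],
  [0,[0,0.2,0],0],
])

```text
time_s: 2.85
ee_pos: [0.4803, -0.2056, 0.1848]
eef_rot: [-1.572, -0.002, -0.231]
force: [-11.1, 0.4, 24.3]
grip_width: 0.0001
```

The head hit its hard stop: 24 N with only 0.4 mm more travel. I lift slowly and let it come back up.

Call:
jog_arm([
  [0,[0,-0.5,0],0],
  [0,[0,-1,0],0],
  [0,[0,-1.5,0],0],
  [0,[0,-2.2,0],0],
  [0,[0,-3.5,0],0],
  [0,[0,-6,0],0],
  [0,[0,-9,0],0],
  [0,[0,-12,0],0],
  [0,[0,-14.6,0],0],
  [0,[0,-14.6,0],0],
])

```text
time_s: 3.85
ee_pos: [0.4806, -0.2053, 0.3325]
eef_rot: [-1.572, -0.006, -0.231]
force: [-0.0, 0.7, -0.3]
grip_width: 0.0009
```

```bash
cat >> h.py <<'E'
from scipy.spatial.transform import Rotation as R
def wrist():
    o=ctrl.get_obs(); c=optics.camera("wrist"); T=np.eye(4); T[:3,:3]=R.from_euler("xyz",o["eef_rot"]).as_matrix(); T[:3,3]=o["ee_pos"]
    c["T"]=T@c["mount"]; return o,c,pts(c)
E
python3 - <<'E'
from h import *
for n in("side","scene"):
    c=optics.camera(n); P=pts(c)
    m=(np.hypot(P[...,0]-.48,P[...,1]+.205)<.03)&(P[...,2]>.15)&(P[...,2]<.19); print(n,np.percentile(P[m][:,2],[50,90,97]))
    b=(np.hypot(P[...,0]-.4,P[...,1]+.25)<.06)&(P[...,2]>.028)&(P[...,2]<.04);print(mec(P[b]))
o=ctrl.get_obs(); print(o["ee_pos"],o["eef_rot"],o["qpos"],o["force"])
E
```

```text
side [0.17642757 0.17990631 0.18147222]
(array([ 0.3949, -0.2322]), 0.0419, 134)
scene [0.17779635 0.1807777  0.18158713]
(array([ 0.3968, -0.2329]), 0.0415, 144)
[ 0.47997669 -0.20500851  0.32866685] [-1.57074758e+00 -3.97595900e-04 -2.30918818e-01] [-4.73918132e-01  1.77718307e-01  1.43230219e+00  1.43091766e-04
  1.53119797e+00 -2.43004962e-01] [ 0.39173936 -1.03992963 -0.2349317 ]
```

Call:
jog_arm([
  [9.4,[0,-1,1],-0.05],
  [9.4,[-0.5,-2,4],-0.15],
  [9.4,[-1,-2,8],-0.29],
  [9.4,[-1.5,-2,12],-0.43],
  [9.4,[-2,-2,16],-0.57],
  [9.4,[-2.5,-2,20],-0.71],
  [9.4,[-3.2,-2,24],-0.85],
  [9.4,[-3.8,-2,28],-0.98],
  [9.4,[-4.4,-2,32],-1.1],
  [9.4,[-4.6,-2,33.5],-1.2],
])

```text
time_s: 4.95
ee_pos: [0.5114, 0.1345, 0.3471]
eef_rot: [-1.569, 0.001, 0.976]
force: [0.4, -1.2, 0.5]
grip_width: 0.077
```

Call:
jog_arm([
  [9.4,[0,0,0],0],
  [9.4,[0,0,0],0],
  [9.4,[0,0,0],0],
])

```text
time_s: 5.25
ee_pos: [0.5119, 0.1305, 0.3481]
eef_rot: [-1.57, 0.001, 0.966]
force: [0.2, -0.9, 0.2]
grip_width: 0.0937
```

```bash
python3 - <<'E'
from h import *
o,c,P=wrist(); print(o["ee_pos"],o["eef_rot"],o["qpos"],o["grip_width"])
cv2.imwrite("pics/w2.png",c["img"][...,::-1]); np.savez("w2.npz",P=P,img=c["img"])
I=c["img"].astype(int)
def sel(x,y,r,lo,hi): return (np.hypot(P[...,0]-x,P[...,1]-y)<r)&(P[...,2]>lo)&(P[...,2]<hi)
for nm,a in dict(knob=(.5125,.132,.035,.25,.262),millup=(.563,.072,.05,.16,.205),mill=(.563,.072,.05,.1,.205),stud=(.358,.155,.04,.022,.034)).items():
    m=sel(*a)
    if m.sum(): v,u=np.where(m); print(nm,mec(P[m]),P[m].mean(0).round(4),u.mean(),v.mean())
E
```

```text
[0.51188495 0.13052095 0.34811615] [-1.57039701e+00  5.44760484e-04  9.65837949e-01] [ 1.80371086e-01  1.88335547e-01  1.37631247e+00 -1.02889502e-04
  1.57761220e+00 -7.85467421e-01] 0.09365715629744897
knob (array([0.5118, 0.1329]), 0.0219, 2131) [0.5107 0.1339 0.2547] 316.6940403566401 205.46034725480996
millup (array([0.5608, 0.072 ]), 0.025, 1511) [0.5559 0.076  0.1792] 295.5129053606883 246.4473858371939
mill (array([0.5608, 0.072 ]), 0.025, 1671) [0.5546 0.0759 0.1751] 294.9862357869539 244.22381807301016
stud (array([0.3751, 0.1526]), 0.0286, 464) [0.3776 0.151  0.0267] 269.8146551724138 68.89655172413794
```

View pics/w2.png

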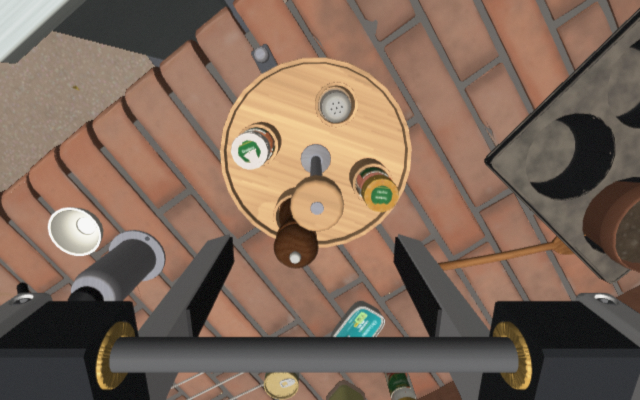

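The wrist view shows the stud at (262,55), the knob top at (316,207), the mill's metal tip at (294,258) and the post base at (316,156). I cast rays through these.

```bash
cat >> h.py <<'E'
def ray(c,u,v,z):
    K=c["camera_matrix"]; T=c["T"] if "T" in c else np.linalg.inv(c["world_to_cam"])
    d=T[:3,:3]@np.array([(u-K[0,2])/K[0,0],-(v-K[1,2])/K[1,1],-1.]); return T[:3,3]+d*(z-T[2,3])/d[2]
def report(c,stud,mill,axis=(.512,.132)):
    a=np.array(axis); s=ray(c,*stud,.028)[:2]; m=ray(c,*mill,.196)[:2]
    f=lambda p:(np.hypot(*(p-a)).round(4),np.degrees(np.arctan2(*(p-a)[::-1])).round(2))
    print("stud",s.round(4),f(s),"mill",m.round(4),f(m))
E
python3 - <<'E'
from h import *
o,c,P=wrist()
report(c,(262,54),(294,258)); print(ray(c,317,207,.255))
I=c["img"]; hs=cv2.cvtColor(I,cv2.COLOR_RGB2HSV)
# tray outline ellipse -> centre
m=cv2.inRange(hs,(12,50,120),(30,200,255)); m[:45]=0
g=(np.hypot(P[...,0]-.512,P[...,1]-.132)<.15)&(P[...,2]>.033)&(P[...,2]<.05)&(np.hypot(P[...,0]-.512,P[...,1]-.132)>.12)
print("rim",circ(P[g]),g.sum())
E
```

```text
stud [0.357  0.1536] (np.float64(0.1565), np.float64(172.05)) mill [0.5599 0.0723] (np.float64(0.0765), np.float64(-51.25))
[0.51180459 0.13341947 0.255     ]
rim (array([0.51174985, 0.13278917]), np.float64(0.1306516020733435)) 2719
```

Call:
jog_arm([
  [9.4,[0.2,3,0.15],0],
  [9.4,[0.2,6,0.15],0],
  [9.4,[0.2,8.5,0.15],0],
  [9.4,[0.2,10,0.15],0],
  [9.4,[0.2,10.7,0.15],0],
  [9.4,[0.2,10.7,0.15],0],
  [9.4,[0.2,10.7,0.15],0],
])

```text
time_s: 6.05
ee_pos: [0.5122, 0.1338, 0.2424]
eef_rot: [-1.572, -0.001, 0.968]
force: [0.4, 0.6, 0.1]
grip_width: 0.0937
```

Call:
jog_arm([
  [7,[0,0,0],0],
  [6,[0,0,0],0],
  [5,[0,0,0],0],
  [4.6,[0,0,0],0],
  [3.5,[0,0,0],0],
  [3,[0,0,0],0],
  [3,[0,0,0],0],
  [3,[0,0,0],0],
], grip_force=30)

```text
time_s: 6.85
ee_pos: [0.5117, 0.1338, 0.2414]
eef_rot: [-1.571, 0.001, 0.969]
force: [-1.6, -3.1, 2.1]
grip_width: 0.0437
```

Gripped at 43.7 mm with little side force. I turn gently and ramp the speed.

Call:
jog_arm([
  [3,[0,0,0],0.01],
  [3,[0,0,0],0.03],
  [3,[0,0,0],0.06],
  [3,[0,0,0],0.1],
  [3,[0,0,0],0.14],
  [3,[0,0,0],0.18],
  [3,[0,0,0],0.22],
  [3,[0,0,0],0.26],
  [3,[0,0,0],0.3],
  [3,[0,0,0],0.34],
])

```text
time_s: 7.85
ee_pos: [0.5119, 0.134, 0.2414]
eef_rot: [-1.571, -0.0, 0.626]
force: [-1.2, -1.4, 1.1]
grip_width: 0.0438
```

Call:
jog_arm([
  [3,[0,0,0],0.04],
  [3,[0,0,0],0.08],
  [3,[0,0,0],0.12],
  [3,[0,0,0],0.16],
  [3,[0,0,0],0.2],
  [3,[0,0,0],0.24],
  [3,[0,0,0],0.28],
  [3,[0,0,0],0.32],
  [3,[0,0,0],0.36],
  [3,[0,0,0],0.4],
])

```text
time_s: 8.85
ee_pos: [0.5121, 0.1341, 0.2415]
eef_rot: [-1.571, -0.001, 0.226]
force: [2.1, -1.1, -0.1]
grip_width: 0.0435
```

```bash
python3 - <<'E'
from h import *
o=ctrl.get_obs(); print(o["ee_pos"],o["eef_rot"],o["force"],o["moment"],o["qpos"],o["grip_width"])
c=optics.camera("side"); cv2.imwrite("pics/s2.png",cv2.resize(c["img"][150:380,180:440,::-1],(676,598),interpolation=cv2.INTER_CUBIC))
E
```

```text
[0.51213515 0.13409204 0.24147389] [-1.57073323e+00 -8.81661161e-04  2.26387305e-01] [ 2.12436645 -1.13255696 -0.05661817] [-0.22112565 -0.18639977  0.09734304] [ 1.86843988e-01  2.40268189e-01  1.55645674e+00  1.00479467e-04
  1.34398924e+00 -3.95658958e-02] 0.043486126106993525
```

View pics/s2.png

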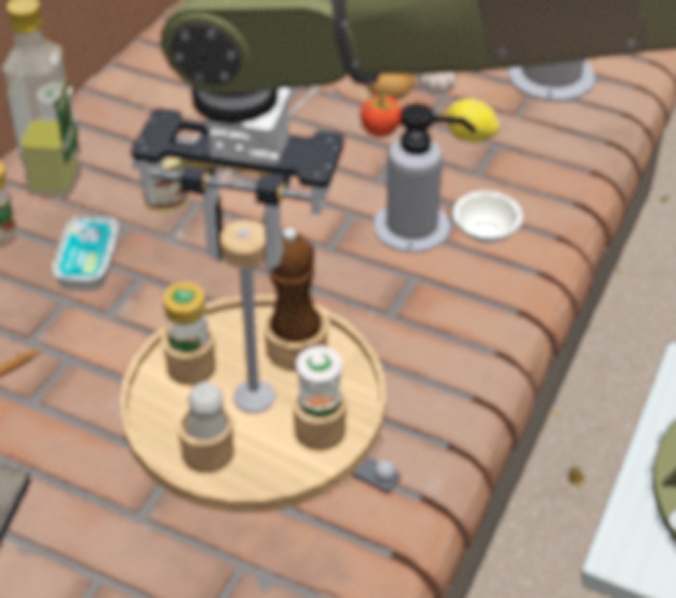

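The tray turns with the gripper. All four are standing and the mill is at crop (293,290), clear of the fingers. I carry on.

Call:
jog_arm([
  [3,[0,0,0],0.02],
  [3,[0,0,0],0.06],
  [3,[0,0,0],0.1],
  [3,[0,0,0],0.15],
  [3,[0,0,0],0.2],
  [3,[0,0,0],0.25],
  [3,[0,0,0],0.3],
  [3,[0,0,0],0.35],
  [3,[0,0,0],0.4],
  [3,[0,0,0],0.45],
])

```text
time_s: 9.9
ee_pos: [0.5124, 0.1341, 0.2414]
eef_rot: [-1.57, -0.001, -0.223]
force: [7.4, -1.0, -1.6]
grip_width: 0.0432
```

Call:
jog_arm([
  [3,[0,0,0],0.05],
  [3,[0,0,0],0.1],
  [3,[0,0,0],0.15],
  [3,[0,0,0],0.2],
  [3,[0,0,0],0.25],
  [3,[0,0,0],0.3],
  [3,[0,0,0],0.35],
  [3,[0,0,0],0.4],
  [3,[0,0,0],0.45],
  [3,[0,0,0],0.5],
])

```text
time_s: 10.9
ee_pos: [0.5128, 0.1339, 0.2415]
eef_rot: [-1.569, -0.002, -0.723]
force: [9.5, -1.5, -4.6]
grip_width: 0.0433
```

Call:
jog_arm([
  [3,[0,0,0],0.05],
  [3,[0,0,0],0.1],
  [3,[0,0,0],0.15],
  [3,[0,0,0],0.2],
  [3,[0,0,0],0.25],
  [3,[0,0,0],0.3],
  [3,[0,0,0],0.34],
  [3,[0,0,0],0.38],
  [3,[0,0,0],0.41],
  [3,[0,0,0],0.43],
])

```text
time_s: 11.9
ee_pos: [0.5129, 0.1336, 0.2415]
eef_rot: [-1.568, -0.001, -1.153]
force: [10.2, -4.4, -3.7]
grip_width: 0.0435
```

```bash
python3 - <<'E'
from h import *
o,c,P=wrist(); print(o["ee_pos"],o["eef_rot"],o["force"],o["moment"],o["qpos"],o["grip_width"])
cv2.imwrite("pics/w3.png",c["img"][...,::-1]); np.savez("w3.npz",T=c["T"],img=c["img"],camera_matrix=c["camera_matrix"],range_z=c["range_z"])
E
```

```text
[0.51293069 0.1336436  0.2414761 ] [-1.56827842e+00 -1.39867822e-03 -1.15278593e+00] [10.2435289  -4.38451391 -3.7004031 ] [-0.48284697 -1.75518491  0.12724822] [ 1.86150297e-01  2.40709375e-01  1.55590820e+00 -8.03564286e-04
  1.34220322e+00  1.33911547e+00] 0.04346016487342598
```

View pics/w3.png

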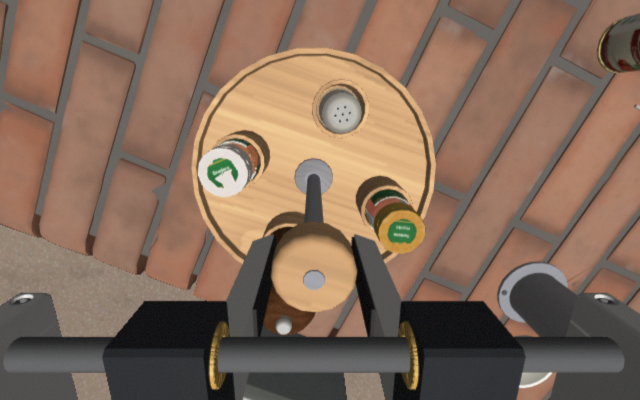

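All four are standing, and the mill tip is at (284,327). The stud is hidden behind the gripper, so I measure the mill's angle here and the stud's in the side view.

```bash
python3 - <<'E'
from h import *
c=dict(np.load("w3.npz"))
I=cv2.cvtColor(c["img"],cv2.COLOR_RGB2HSV)
m=(I[...,1]<60)&(I[...,2]>110); m[:310]=0; m[340:]=0; m[:,:270]=0; m[:,300:]=0
v,u=np.where(m); print(u.mean(),v.mean(),len(u))
for ax in[(.512,.133),(.5128,.1335)]:
    report(c,(262,54),(284,327),ax)
s=optics.camera("side"); np.savez("s3.npz",**s); cv2.imwrite("pics/s3.png",cv2.resize(s["img"][190:380,210:370,::-1],(500,594),interpolation=cv2.INTER_CUBIC))
P=pts(s); g=s["img"].astype(int)
def sel(x,y,r,lo,hi): return (np.hypot(P[...,0]-x,P[...,1]-y)<r)&(P[...,2]>lo)&(P[...,2]<hi)
m=sel(.358,.155,.03,.0,.04)&(g[...,2]>g[...,0]-12); vv,uu=np.where(m); print("stud+tab px",uu.mean(),vv.mean(),uu.min(),uu.max(),vv.min(),vv.max())
E
```

```text
283.30337078651684 327.2977528089888 178
stud [0.6085 0.2334] (np.float64(0.1393), np.float64(46.13)) mill [0.4364 0.1229] (np.float64(0.0763), np.float64(-172.36))
stud [0.6085 0.2334] (np.float64(0.1384), np.float64(46.23)) mill [0.4364 0.1229] (np.float64(0.0771), np.float64(-172.07))
stud+tab px 325.1007751937984 331.7984496124031 317 332 326 338
```

View pics/s3.png

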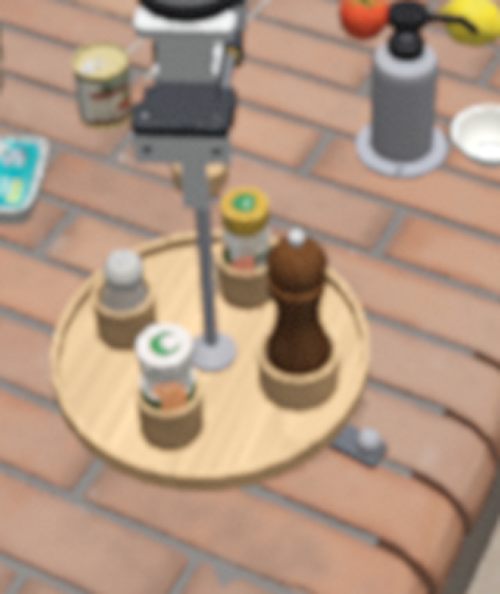

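```bash
python3 - <<'E'
from h import *
s=dict(np.load("s3.npz"));w=dict(np.load("w3.npz")); w2=np.load("w2.npz")
k=160/500;kv=190/594
for ax in[(.512,.133),(.514,.132)]:
    report(s,(210+368*k,190+436*kv),(210+296*k,190+237*kv),ax)
a=np.array([.512,.133])
p=ray(w,341,112,.116)[:2]-a; print("shaker",np.hypot(*p),np.degrees(np.arctan2(p[1],p[0])))
print("post base wrist",ray(w,313,177,.028), "knob",ray(w,314,279,.255))
def ang(p): return np.degrees(np.arctan2(p[1]-a[1],p[0]-a[0])), np.hypot(*(p-a))
# mill cup wall ellipse in side: rim z=.0665, centre px
print("cup side",ang(ray(s,210+299*k,190+357*kv,.0665)[:2]))
print("postbase side",ray(s,210+213*k,190+352*kv,.028))
E
```

```text
stud [0.3543 0.1555] (np.float64(0.1593), np.float64(171.89)) mill [0.432  0.1277] (np.float64(0.0802), np.float64(-176.23))
stud [0.3543 0.1555] (np.float64(0.1614), np.float64(171.64)) mill [0.432  0.1277] (np.float64(0.0821), np.float64(-177.01))
shaker 0.07778990295705202 6.869080635487783
post base wrist [0.51135166 0.13289265 0.028     ] knob [0.51183921 0.13294931 0.255     ]
cup side (np.float64(178.38621463401145), np.float64(0.08562378054370089))
postbase side [0.5096493  0.13342011 0.028     ]
```

Call:
jog_arm([
  [3,[0,0,0],0.03],
  [3,[0,0,0],0.07],
  [3,[0,0,0],0.11],
  [3,[0,0,0],0.15],
  [3,[0,0,0],0.19],
  [3,[0,0,0],0.22],
  [3,[0,0,0],0.23],
  [3,[0,0,0],0.23],
  [3,[0,0,0],0.23],
])

```text
time_s: 12.9
ee_pos: [0.513, 0.1335, 0.2415]
eef_rot: [-1.568, -0.001, -1.382]
force: [10.7, -5.2, -4.6]
grip_width: 0.0436
```

```bash
python3 - <<'E'
from h import *
o,c,P=wrist(); print(o["ee_pos"],o["eef_rot"],o["force"],o["moment"],o["grip_width"])
s=optics.camera("side"); np.savez("s4.npz",**s); np.savez("w4.npz",T=c["T"],img=c["img"],camera_matrix=c["camera_matrix"],range_z=c["range_z"])
L=cv2.resize(c["img"],(480,300))
k=2.6; C=cv2.resize(s["img"][225:345,230:345],None,fx=4,fy=4,interpolation=cv2.INTER_CUBIC) #460x480
W=cv2.resize(c["img"][40:400,170:450],(340,480*340//340)) if 0 else cv2.resize(c["img"][40:360,170:400],(340,473))
out=np.zeros((480,800,3),np.uint8); out[:480,:460]=C; out[:473,460:]=W
cv2.imwrite("pics/sw4.png",out[...,::-1])
# mill dark wood pixels in side -> symmetric axis per row
I=s["img"].astype(int); Q=pts(s)
m=(I.sum(-1)<210)&(np.hypot(Q[...,0]-.434,Q[...,1]-.144)<.06)&(Q[...,2]>.08)&(Q[...,2]<.2)
for v in range(240,345,6):
    u=np.where(m[v])[0]
    if len(u)>3: print(v,u.min(),u.max(),Q[v,u].mean(0).round(3))
E
```

```text
[0.51297045 0.13347525 0.24146027] [-1.56803374e+00 -1.09069020e-03 -1.38187603e+00] [10.74936017 -5.16741791 -4.60874254] [-0.69165514 -1.81703743 -0.01706217] 0.04361469411537492
282 292 309 [0.428 0.159 0.171]
288 293 308 [0.428 0.16  0.151]
294 296 307 [0.426 0.159 0.13 ]
300 295 308 [0.427 0.157 0.105]
306 294 309 [0.426 0.16  0.087]
```

View pics/sw4.png

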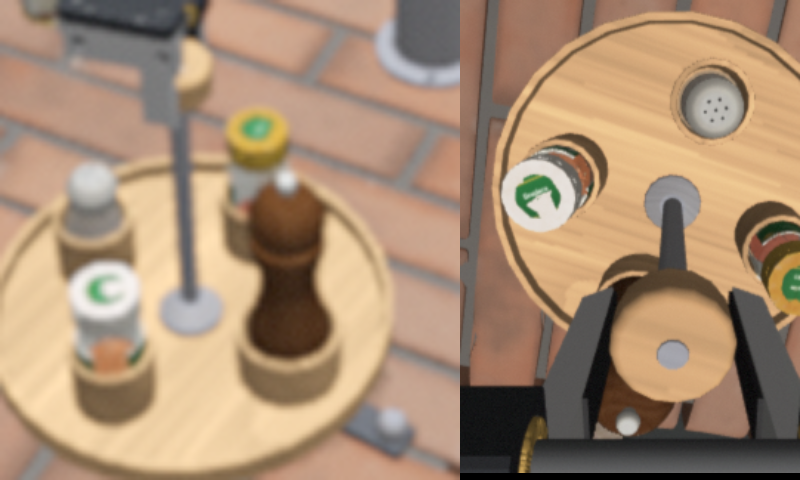

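```bash
python3 - <<'E'
from h import *
s=dict(np.load("s4.npz"));w=dict(np.load("w4.npz"))
k=ray(w,170+(672-460)*230/340,40+354*320/473,.255); b=ray(w,170+(671-460)*230/340,40+203*320/473,.028); print(k,b)
a=(k+b)[:2]/2
report(w,(0,0),(283,326.2),a)
p=ray(w,341,111,.116)[:2]-a; print("shaker",np.hypot(*p),np.degrees(np.arctan2(p[1],p[0])))
p=ray(w,170+250*230/340,40+100*320/473,.0725)[:2]-a; print("shaker cup",np.hypot(*p),np.degrees(np.arctan2(p[1],p[0])))
sk=(.512,.133)
report(s,(328.2,330.5),(301.7,270.5),sk)
C=np.linalg.inv(s["world_to_cam"])[:3,3]; print("cam",C)
d=C[:2]-np.array([.427,.159]); d/=np.hypot(*d); print("side body centre est", np.array([.427,.159])-d*.022)
# side: post axis column & mill axis column -> base height ray, circle intersection
from scipy.optimize import brentq
def proj(p):
    q=s["world_to_cam"]@np.r_[p,1]; K=s["camera_matrix"]; return K[0,2]+K[0,0]*q[0]/-q[2],K[1,2]-K[1,1]*q[1]/-q[2]
print("axis proj",proj([.512,.133,.028]),proj([.512,.133,.2]))
for t in(166,170,174,178,182,186):
    r=np.radians(t); print(t,[tuple(np.round(proj([.512+.08*np.cos(r),.133+.08*np.sin(r),z]),1)) for z in(.1,.15,.196)])
E
```

```text
[0.51146144 0.13320642 0.255     ] [0.51096771 0.13328216 0.028     ]
stud [0.6291 0.4695] (np.float64(0.3563), np.float64(70.69)) mill [0.4366 0.1411] (np.float64(0.075), np.float64(173.98))
shaker 0.07935994766116125 -6.186536955618513
shaker cup 0.08142301986656557 -7.009143007854667
stud [0.352  0.1579] (np.float64(0.1619), np.float64(171.16)) mill [0.4315 0.1448] (np.float64(0.0813), np.float64(171.64))
cam [0.05127248 0.87799958 1.05128727]
side body centre est [0.43718918 0.13950178]
axis proj (np.float64(277.4644226520134), np.float64(302.1845716249468)) (np.float64(274.5960023853421), np.float64(255.83740588274952))
166 [(np.float64(299.7), np.float64(299.0)), (np.float64(299.5), np.float64(285.4)), (np.float64(299.2), np.float64(272.2))]
170 [(np.float64(301.1), np.float64(297.7)), (np.float64(300.9), np.float64(284.0)), (np.float64(300.7), np.float64(270.8))]
174 [(np.float64(302.4), np.float64(296.3)), (np.float64(302.2), np.float64(282.6)), (np.float64(302.0), np.float64(269.4))]
178 [(np.float64(303.5), np.float64(294.8)), (np.float64(303.4), np.float64(281.1)), (np.float64(303.2), np.float64(268.0))]
182 [(np.float64(304.5), np.float64(293.3)), (np.float64(304.4), np.float64(279.6)), (np.float64(304.2), np.float64(266.5))]
186 [(np.float64(305.4), np.float64(291.7)), (np.float64(305.2), np.float64(278.1)), (np.float64(305.1), np.float64(264.9))]
```

The remaining offset is about 1–1.5°: mill 173–174° against stud 172.2°. One small correction, then let it settle.

Call:
jog_arm([
  [3,[0,0,0],0.01],
  [3,[0,0,0],0.02],
  [3,[0,0,0],0.02],
  [3,[0,0,0],0.02],
  [3,[0,0,0],0.02],
  [3,[0,0,0],0.02],
  [3,[0,0,0],0.02],
  [3,[0,0,0],0.02],
  [3,[0,0,0],0.02],
  [3,[0,0,0],0.02],
])

```text
time_s: 14.0
ee_pos: [0.513, 0.1334, 0.2415]
eef_rot: [-1.568, -0.001, -1.402]
force: [10.6, -6.3, -4.2]
grip_width: 0.0433
```

```bash
python3 - <<'E'
from h import *
o,w,P=wrist(); print(o["time_s"],o["eef_rot"],o["force"],o["joint_vel"].round(4),o["grip_width"])
I=cv2.cvtColor(w["img"],cv2.COLOR_RGB2HSV)
m=(I[...,1]<60)&(I[...,2]>110); m[:315]=0; m[336:]=0; m[:,:272]=0; m[:,296:]=0
v,u=np.where(m); print(u.mean(),v.mean(),len(u)); report(w,(0,0),(u.mean(),v.mean()),(.5115,.1332))
c=optics.camera("scene"); Q=pts(c)
for n,x,y,lo,hi in[("pump",.48,-.205,.15,.19)]:
    g=(np.hypot(Q[...,0]-x,Q[...,1]-y)<.025)&(Q[...,2]>lo)&(Q[...,2]<hi); print(n,np.percentile(Q[g][:,2],[50,90]))
s=optics.camera("side"); d=np.abs(s["img"].astype(int)-np.load("s4.npz")["img"].astype(int)).max(-1)
d0=np.abs(s["img"].astype(int)-np.load("side0.npz")["img"].astype(int)).max(-1); print("bowl/lemon/tomato change",(d0[180:245,318:385]>40).sum())
print(ctrl.hand_in())
E
```

```text
14.0 [-1.56805011e+00 -1.04806383e-03 -1.40191081e+00] [10.64698744 -6.28835699 -4.21519541] [-0.0014 -0.002  -0.0004 -0.0017  0.0021  0.0023] 0.043296816787973334
282.4676616915423 327.8358208955224 201
stud [0.6358 0.467 ] (np.float64(0.3562), np.float64(69.58)) mill [0.4354 0.1428] (np.float64(0.0767), np.float64(172.85))
pump [0.17834192 0.18090548]
bowl/lemon/tomato change 17
the job is handed in; nothing more can be done
None
```

I've handed the job in, at about 14 s on the robot's clock. The hand-in gives no verdict.

- **Pump:** I pressed the smaller dispenser's pump head to its hard stop (24 N, with only 0.4 mm more travel). Afterwards it was back up at about 178 mm.
- **Carousel:** I gripped the knob at 30 N and turned the carousel about 136° clockwise. The arm is still holding it there, and the joints are at rest.
- **Mill alignment:** The last wrist view puts the mill at 172.9°. The stud marking the front is at about 172.2° by the wrist camera and 171–172° by the side camera. Just before the last 1.1° correction, the side view and the wrist view disagreed by about 2° on the mill, so I trusted the wrist view and the gripper's turn.
- **Other items:** All four containers were standing in the last close view, just before that final correction. The image around the bowl, lemon and tomato was almost unchanged from the start (17 changed pixels).
- **Leftover force:** A steady sideways force of about 12 N remains at the wrist, which I left alone. It is well under the 120 N wrist limit.

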